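# Free the seized jig pin

### The arm

A 6-joint arm with a two-finger parallel gripper is mounted at the origin on the work surface. World frame = base frame: x ahead of the robot, y to its left, z up, the work surface at z = 0. Lengths are in m, angles in rad, forces in N, time in s.
With the tool pointing down it reaches from about 0.425 to 0.95 m from the base axis. Payload 3.5 kg.
Tool frame: the origin (TCP) lies at the very end of the fingers, on their centre line; the grasp point (between the pads) lies 19 mm behind it; z points along the fingers, y is the line along which they close (so a half turn about z gives the same grasp; the last joint's range is limited). The gripper opens to 85 mm and grips with 20 to 120 N. Pads are 22 mm wide; open, the fingers measure 114 mm over their backs; the gripper's body (76 mm by 85 mm) begins 54 mm behind the grasp point. The pads swing forward as they close: fully open they stand 13 mm farther back than shut.
Start: joints at [-1.321, 0.286, 1.577, -0, 1.279, -0.15], TCP at [0.263, -0.622, 0.231] pointing down, gripper open.
Joint ranges: [-2.77, 2.77], [-0.9, 2.22], [0.21, 2.48], [-1.53, 4.67], [0.24, 2.81], [-2.84, 2.84]. Speed limits (rad/s): [2.79, 2.79, 3.14, 3.14, 3.14, 3.14].

### API

Orientations are given as a unit quaternion [x, y, z, w].
In Python, from plant import ctrl gives the robot as it stands.
- The arm moves only by the tool carry_out, never from a script. Its argument "deltas" is one flat list of numbers, 6 for each row, row after row: the shift along the tool's x, y, z in m, then the turn, a rotation vector about the tool's x, y, z in rad. A call has 1 to 5 rows; each row is the pose to reach, as a shift and turn from the pose commanded when the call began, along the tool's axes at that moment; what a row does not reach only later rows make up. A row lasts 1/8 s, in which the tool goes at most 62.5 mm and 10.7 degrees, less where a joint would pass 70% of its speed; a pose out of reach is approached as far as the arm can. A call with a gripper value outside its range is refused whole. "grip" is the opening in per cent of the stroke, from 0 (shut) to 100 (fully open), set as the call begins (left out, the last holds). The fingers move at their own pace and stop on an object; "grip_force" is the grip in N (left out, the last holds). Time passes only in rows, so rows that repeat a pose let the fingers close. It gives the time, the measured TCP pose, the force, the opening and the grip force at its end, in the units of the state.
- ctrl.get_state(): the state, without advancing time (a new reading comes with each control period).
- ctrl.read_camera(name): name is "scene" or "top" or "wrist"; returns (picture, depth): 384x512x3 uint8, red, green, blue; 384x512 float32, m along the optical axis (not along the pixel's ray), 0 where there is no reading.
- ctrl.camera_model(name): a dict with "intrinsics" (3x3 intrinsics, pixels), "extrinsics" (4x4, takes a point from world to camera coordinates); the wrist camera has in their place "hand_eye" (4x4, takes a point from camera to tool coordinates, whose origin is the TCP and whose axes are the flange's). Camera axes: x right, y down, z forward; pixel columns grow to the right and rows downward; lengths in m; the calibration is good to about 2 mm. A picture is of the moment at which its call begins: read the wrist's pose just before it. camera_model takes no time and is no camera call.
- ctrl.sign_off(): hands the job in; it is judged then, once.
Trained networks look in the newest picture that a camera, given by its name, has taken for a name from the list of things; names that differ only in an ending like _2 or _b are one class to them, and where a whole thing is asked for, a point or a joint stands for the part that bears it (a point fixed in the world has none). Each returns a list of dicts, best first, with "score" (0 to 1); they miss things now and then, are a little off and sometimes report something else, mostly with a low value. They report only what shows in the picture. A call takes as long as a camera call. They do not tell look-alikes from the thing itself.
- ctrl.find_in(camera, query): "uv" ([column, row] in pixels, amid what is visible of it).
The state is a dict: "time": time; "qpos": joint angles; "dq": joint speeds; "joint_efforts": joint torques, N m; "eef_pos": TCP position; "tcp_rot": TCP orientation; "contact_force": force on the tool from outside, world axes, zero at the start; "wrist_torque": the same for the moment, N m; "opening": opening from 0.0 (shut) to 1.0 (fully open); "finger_force": force on a finger pad.
Only numpy, scipy, OpenCV 4.12 (cv2) and the standard library are available. Lean on these libraries where they do the work, as an engineer would, in place of code of your own. Each camera call takes 0.05 s, during which the arm holds its last target. There are 200 camera calls.

### The job

The steel pin with the round knurled head has seized in its hole in the aluminium jig block; a straight pull only lifts the block. Twist the pin back and forth while pulling gently until it comes right out of its hole, keeping the block seated in its wooden bed all the while, then put the pin down inside the open grey metal tray. Leave the other things on the bench alone.

Things in the scene. Friction and masses are not known exactly. Their poses are not given: they have to be found in the camera images.
- pin: Loose steel jig pin, 0.16 kg, 78 mm long, upright in the block's hole at the start, its lowest 36 mm in the hole. Origin at the centre of its lower tip, z along the pin to the head. Shaft 16 mm in diameter from z = 0 to 50 mm; round knurled head 30 mm in diameter from z = 50 to 78 mm (14 to 42 mm above the block at the start); any grasp yaw serves; it can turn without end stops
- pin_head (a point): On the pin's axis at mid-head, 64 mm above the tip: where to grip, firmly (40 N or more). The pin is seized by dry friction: about 35 to 60 N against a straight pull, 0.3 to 0.5 N m against twisting
- pin_tip (a point): Centre of the pin's lower end. The friction acts against the direction of sliding: while the shaft is twisted it resists a pull only in proportion of upward to sideways sliding; standing still it holds fast again. Once drawn up by about 12 mm the pin is no longer seized and slides freely
- pin_mid (a point): Point on the pin's axis 45 mm from the tip, near its middle
- block: Aluminium jig block, 130 x 90 x 45 mm (x, y, z), 1.25 to 1.6 kg, lying loose in the bed with 2 mm play all round, held down by its weight only: a pull of some 9 N or more on the pin starts to tip it. Origin at the centre of its underside. The blind hole is 36 mm deep, its axis at x = 15 mm, y = 0 of the block
- block_top (a point): Centre of the hole's mouth, on the block's top face, 45 mm above its underside
- bed: Fixed wooden bed board, 162 x 122 mm, origin at the centre of its underside on the bench; its floor, on which the block lies, is 18 mm up; a rim 14 mm wide around the block rises 16 mm above that floor (34 mm above the bench) and keeps the block from turning or shifting
- tray: Open grey sheet-metal tray, 0.7 kg, loose on the bench, 130 x 180 mm (x, y) outside, 28 mm high, walls and floor 4 mm thick. Origin at the centre of its underside. The pin may be let go with its tip close over the tray's floor; leaned over by about 30 degrees along the tray it drops on its side; lying or standing in the tray are both right
- glue: Bystander: yellow glue bottle, 54 mm in diameter, 140 mm high, origin at the centre of its underside
- driver: Bystander: screwdriver, 200 mm long, lying on the bench
- mug: Bystander: white mug, 76 mm in diameter, 85 mm high, origin at the centre of its underside
- offcut: Bystander: wooden offcut 90 x 45 x 30 mm lying flat, origin at the centre of its underside
There are look-alikes about, which are no part of the job. What is shaped like the block but red is not meant.

How it is judged:
By the outcome, as a careful person would: the job done as asked, in the order asked, and still so for the second after the job is handed in, with the robot touching nothing.
It also fails if it takes over 72 s, if anything falls off the work surface, if the arm or the gripper's body presses on something with over 40 N, if the wrist force passes 120 N, or if a joint passes its speed limit or range.

## Working session

There is one attempt and no reset: what is moved stays moved. The work goes in short steps, Python scripts to look and compute and a tool call to move; the robot and the scene stay as the last step left them, time stands still between calls to the robot, and variables do not carry over. Pictures are saved under pics/ and viewed, at most 10 in all, crops included, and the job is handed in when it is done.

Besides the shell and the picture viewer there is one more tool, called after "Call:" as name(argument=value, ...), one argument or row to a line, values as JSON. carry_out: Moves the arm, as the interface text tells. Its arguments: {"type":"object","properties":{"deltas":{"type":"array"},"grip":{"type":"number"},"grip_force":{"type":"number"}},"required":["deltas"]}

```bash
mkdir -p pics
cat > h.py <<'E'
import numpy as np,cv2
from plant import ctrl
from scipy.spatial.transform import Rotation as R
def world(name,uv,d,st=None):
    m=ctrl.camera_model(name);K=np.array(m['intrinsics'])
    u,v=int(round(uv[0])),int(round(uv[1]))
    w=d[max(v-1,0):v+2,max(u-1,0):u+2];w=w[w>0]
    if len(w)==0:return None
    z=np.median(w);p=np.r_[np.linalg.inv(K)@[uv[0],uv[1],1]*z,1]
    if 'extrinsics' in m:return (np.linalg.inv(np.array(m['extrinsics']))@p)[:3]
    q=np.array(m['hand_eye'])@p
    return R.from_quat(st['tcp_rot']).apply(q[:3])+st['eef_pos']
def save(img,fn,):cv2.imwrite('pics/'+fn,img[:,:,::-1])
E
python3 - <<'E'
from h import *
print(ctrl.get_state())
for c in['top','scene']:
    im,d=ctrl.read_camera(c);save(im,c+'1.png');np.save(c+'.npy',d)
    for q in['pin','pin_head','block','tray','glue','mug','driver','offcut']:
        for r in ctrl.find_in(c,q)[:3]:
            w=world(c,r['uv'],d);print(c,q,np.round(r['uv']),round(r['score'],2),None if w is None else w.round(3))
E
```

```text
{'time': 0.0, 'qpos': array([-1.32100047e+00,  2.87197372e-01,  1.57817422e+00, -2.94775052e-05,
        1.27861115e+00, -1.50018918e-01]), 'dq': array([ 3.19574536e-04, -1.76123078e-03,  6.85756352e-05, -7.28277614e-04,
       -7.48453581e-04, -3.33363423e-04]), 'joint_efforts': array([-1.14955412e-03, -4.05985129e+01, -2.92625892e+01, -1.99115793e-04,
        5.89300660e-03,  8.45269348e-07]), 'eef_pos': array([ 0.26258619, -0.62111444,  0.22992755]), 'tcp_rot': array([ 9.80083426e-01,  1.98582601e-01, -7.36855566e-05, -1.19285210e-03]), 'contact_force': array([ 0.0718511 , -0.17788555, -0.40575656]), 'wrist_torque': array([-0.00689936, -0.07707583,  0.0240917 ]), 'finger_force': 0.0, 'opening': 0.9994123935945229}
top pin [336. 203.] 0.64 [ 0.507 -0.204  0.104]
top pin_head [336. 205.] 0.53 [ 0.502 -0.203  0.106]
top block [379. 135.] 0.92 [ 0.68  -0.315  0.045]
top block [335. 213.] 0.82 [ 0.491 -0.206  0.062]
top block [338. 302.] 0.82 [ 0.296 -0.212  0.045]
top tray [159. 222.] 0.8 [0.473 0.208 0.003]
top glue [253. 113.] 0.71 [ 0.715 -0.02   0.093]
top mug [168. 110.] 0.6 [0.757 0.202 0.005]
top driver [330. 102.] 0.75 [ 0.771 -0.205  0.024]
top driver [160. 220.] 0.66 [0.477 0.207 0.002]
top offcut [242. 240.] 0.87 [0.429 0.004 0.03 ]
scene pin [192. 229.] 0.54 [ 0.57  -0.208  0.035]
scene pin_head [184. 189.] 0.76 [ 0.522 -0.208  0.101]
scene block [189. 204.] 0.86 [ 0.527 -0.204  0.064]
scene block [176. 158.] 0.86 [ 0.335 -0.208  0.043]
scene block [130. 302.] 0.6 [ 0.709 -0.33   0.044]
scene tray [354. 171.] 0.68 [0.468 0.213 0.004]
scene glue [316. 267.] 0.78 [ 0.76  -0.03   0.085]
scene mug [416. 246.] 0.71 [0.766 0.158 0.078]
scene driver [212. 330.] 0.92 [ 0.785 -0.212  0.025]
scene driver [184. 184.] 0.27 [ 0.513 -0.204  0.105]
scene offcut [269. 174.] 0.72 [ 0.446 -0.004  0.029]
```

View pics/top1.png

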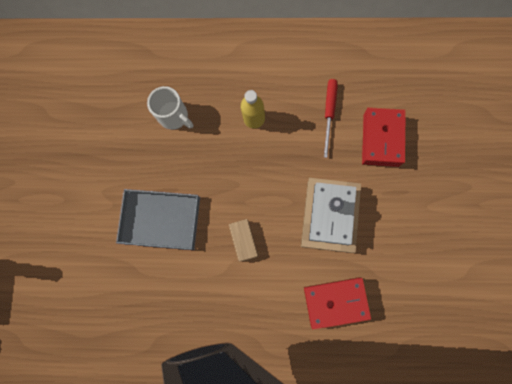

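View pics/scene1.png

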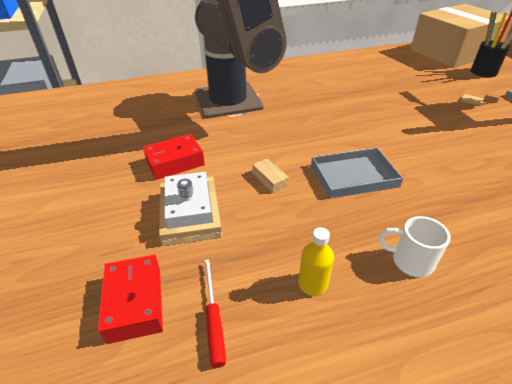

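The top view shows three block shapes: red at (379,135), bare aluminium in a wooden bed with the pin at (335,213), and red at (338,302). The middle one fits, as it is aluminium with the knurled pin. The tray is at (159,222). I'll confirm with an enlarged crop and measure the head and the tray.

Run:
```python
from h import *
im=cv2.imread('pics/top1.png');cv2.imwrite('pics/crop.png',cv2.resize(im[165:265,285:385],(600,600),interpolation=cv2.INTER_CUBIC))
for c in['top','scene']:
    d=np.load(c+'.npy');m=ctrl.camera_model(c);K=np.array(m['intrinsics']);Ei=np.linalg.inv(np.array(m['extrinsics']))
    v,u=np.mgrid[:384,:512];P=np.stack([(u-K[0,2])/K[0,0]*d,(v-K[1,2])/K[1,1]*d,d,np.ones_like(d)],-1)@Ei.T
    P=P[...,:3][d>0]
    near=lambda x,y,r:np.hypot(P[:,0]-x,P[:,1]-y)<r
    def box(S):
        (cx,cy),(a,b),t=cv2.minAreaRect(S[:,:2].astype(np.float32));return np.round([cx,cy,a,b,t],3),len(S),S[:,2].max().round(4)
    print(c,'head',box(P[near(.51,-.205,.06)&(P[:,2]>.085)]), 'block',box(P[near(.5,-.205,.12)&(abs(P[:,2]-.063)<.006)]),
     'tray',box(P[near(.473,.21,.13)&(P[:,2]>.015)&(P[:,2]<.035)]), 'floor', np.median(P[near(.473,.21,.03)][:,2]))
    print('offcut',box(P[near(.43,0,.08)&(P[:,2]>.02)]),'glue',box(P[near(.73,-.02,.1)&(P[:,2]>.02)]))
```

```text
top head (array([ 5.0600e-01, -2.0400e-01,  3.0000e-02,  2.9000e-02,  8.8076e+01]), 175, np.float64(0.1086)) block (array([ 0.492, -0.203,  0.09 ,  0.13 , 83.996]), 2124, np.float64(0.0677)) tray (array([ 0.479,  0.206,  0.182,  0.13 , 86.061]), 630, np.float64(0.0339)) floor 0.0036501894824741976
offcut (array([4.3100e-01, 2.0000e-03, 9.0000e-02, 4.5000e-02, 1.6886e+01]), 758, np.float64(0.0343)) glue (array([ 0.731, -0.017,  0.044,  0.054, 11.483]), 652, np.float64(0.143))
scene head (array([ 5.090e-01, -2.050e-01,  2.900e-02,  3.000e-02,  5.123e+01]), 228, np.float64(0.1069)) block (array([ 0.492, -0.203,  0.09 ,  0.134, 83.568]), 1604, np.float64(0.0688)) tray (array([ 0.479,  0.205,  0.181,  0.132, 85.989]), 967, np.float64(0.0304)) floor 0.0040515341325663146
offcut (array([4.3200e-01, 1.0000e-03, 9.2000e-02, 4.5000e-02, 1.7354e+01]), 534, np.float64(0.0324)) glue (array([ 7.4300e-01, -2.1000e-02,  5.4000e-02,  4.2000e-02,  5.7865e+01]), 1569, np.float64(0.1415))
```

View pics/crop.png

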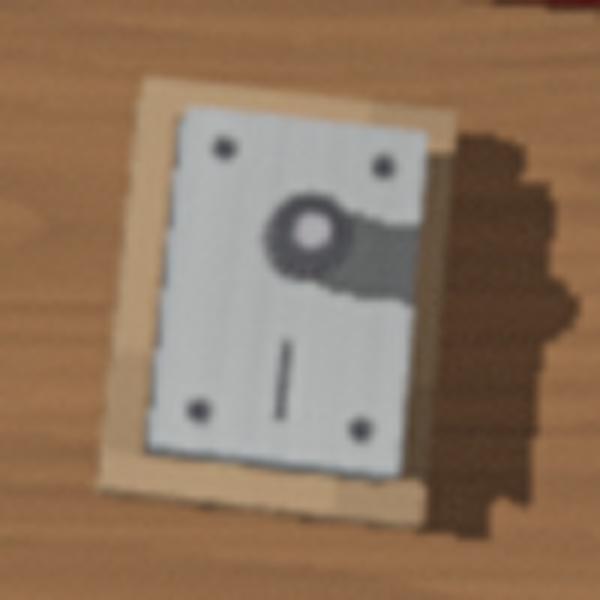

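The crop confirms it: bare aluminium block in the wooden bed with the round head near (310,235) of the crop, so the pin is at world (0.507,-0.2045). The block top is at 0.063 and the tray centre at (0.479,0.206). I'll move above the pin at constant height.

Call:
carry_out(
  deltas=[0.048, -0.036, 0, 0, 0, 0, 0.097, -0.072, 0, 0, 0, 0, 0.145, -0.108, 0, 0, 0, 0, 0.193, -0.144, 0, 0, 0, 0, 0.193, -0.144, 0, 0, 0, 0],
  grip=100,
)

```text
time: 1.52
eef_pos: [0.3862, -0.4108, 0.2316]
tcp_rot: [0.98, 0.201, 0.0, -0.0]
contact_force: [-0.2, -0.4, 0.4]
opening: 1.003
finger_force: 0.0
```

Call:
carry_out(
  deltas=[0.048, -0.036, 0, 0, 0, 0, 0.097, -0.072, 0, 0, 0, 0, 0.145, -0.108, 0, 0, 0, 0, 0.194, -0.1446, 0, 0, 0, 0, 0.194, -0.1446, 0, 0, 0, 0],
)

```text
time: 2.15
eef_pos: [0.5083, -0.203, 0.2315]
tcp_rot: [0.98, 0.201, 0.0, 0.0]
contact_force: [-1.0, -0.2, -0.6]
opening: 1.002
finger_force: 0.0
```

Call:
carry_out(
  deltas=[0, 0, 0, 0, 0, 0.18, 0, 0, 0.01, 0, 0, 0.36, 0, 0, 0.02, 0, 0, 0.54, 0, 0, 0.03, 0, 0, 0.72, 0, 0, 0.03, 0, 0, 0.9],
)

```text
time: 2.78
eef_pos: [0.5058, -0.2071, 0.2002]
tcp_rot: [0.968, -0.251, -0.001, 0.0]
contact_force: [0.2, -0.2, 0.5]
opening: 1.0
finger_force: 0.0
```

Run:
```python
from h import *
s=ctrl.get_state();print(s)
im,d=ctrl.read_camera('wrist');save(im,'w1.png');np.save('w.npy',d)
m=ctrl.camera_model('wrist');K=np.array(m['intrinsics']);H=np.array(m['hand_eye'])
v,u=np.mgrid[:384,:512];P=(np.stack([(u-K[0,2])/K[0,0]*d,(v-K[1,2])/K[1,1]*d,d,np.ones_like(d)],-1)@H.T)[...,:3]
W=R.from_quat(s['tcp_rot']).apply(P.reshape(-1,3))+s['eef_pos'];W=W[d.ravel()>0]
S=W[(W[:,2]>.085)&(W[:,2]<.112)&(np.hypot(W[:,0]-.507,W[:,1]+.2045)<.05)]
print(len(S),cv2.minAreaRect(S[:,:2].astype(np.float32)),S[:,2].max(),np.percentile(S[:,2],90))
B=W[(abs(W[:,2]-.063)<.006)&(np.hypot(W[:,0]-.5,W[:,1]+.205)<.1)];print(cv2.minAreaRect(B[:,:2].astype(np.float32)),np.median(B[:,2]))
c=np.array(cv2.minAreaRect(S[:,:2].astype(np.float32))[0]);print('tool dxy',R.from_quat(s['tcp_rot']).inv().apply(np.r_[c,.073]-s['eef_pos']))
```

```text
{'time': 2.775, 'qpos': array([-5.73923261e-01,  3.29329418e-02,  1.92187528e+00, -8.52330114e-04,
        1.18866859e+00,  1.50545888e+00]), 'dq': array([-2.19187553e-04, -1.03652308e-02, -1.54105000e-02,  1.29275677e-03,
        1.52025972e-03,  1.42316684e+00]), 'joint_efforts': array([-8.26784730e-03, -2.93412638e+01, -2.80557185e+01, -1.79139312e-03,
       -1.40351450e-02, -7.62257092e-01]), 'eef_pos': array([ 0.50580613, -0.20709647,  0.20017741]), 'tcp_rot': array([ 9.67880968e-01, -2.51406819e-01, -1.01856385e-03,  7.92420577e-05]), 'contact_force': array([ 0.24347469, -0.1813087 ,  0.51869112]), 'wrist_torque': array([-0.00415826, -0.01605745, -0.00623447]), 'finger_force': 0.0, 'opening': 1.000381048329469}
966 ((0.5074822902679443, -0.20551446080207825), (0.030714336782693863, 0.030124006792902946), 54.955806732177734) 0.10707036680128189 0.10591558079410122
((0.49177995324134827, -0.20362117886543274), (0.0900580957531929, 0.13033078610897064), 83.93631744384766) 0.06306385352695443
tool dxy [ 0.00094006 -0.00228239  0.12717434]
```

Call:
carry_out(
  deltas=[0, 0, 0.01, 0, 0, 0.18, 0, 0, 0.02, 0, 0, 0.36, 0, 0, 0.03, 0, 0, 0.54, 0, 0, 0.04, 0, 0, 0.72, 0, 0, 0.04, 0, 0, 0.9],
)

```text
time: 3.45
eef_pos: [0.506, -0.2067, 0.1604]
tcp_rot: [0.763, -0.646, -0.001, 0.0]
contact_force: [-0.5, 0.4, 0.3]
opening: 1.002
finger_force: 0.0
```

Call:
carry_out(
  deltas=[0, 0, 0, 0, 0, 0.1, 0, 0, 0, 0, 0, 0.1, 0, 0, 0, 0, 0, 0.1],
)

```text
time: 3.82
eef_pos: [0.5067, -0.2062, 0.1615]
tcp_rot: [0.732, -0.681, 0.0, 0.0]
contact_force: [-0.8, -0.5, 0.4]
opening: 1.001
finger_force: 0.0
```

```bash
cat > w.py <<'E'
from h import *
s=ctrl.get_state();print(s['time'],s['qpos'],s['eef_pos'])
im,d=ctrl.read_camera('wrist')
m=ctrl.camera_model('wrist');K=np.array(m['intrinsics']);H=np.array(m['hand_eye'])
v,u=np.mgrid[:384,:512];P=(np.stack([(u-K[0,2])/K[0,0]*d,(v-K[1,2])/K[1,1]*d,d,np.ones_like(d)],-1)@H.T)[...,:3]
W=R.from_quat(s['tcp_rot']).apply(P.reshape(-1,3))+s['eef_pos'];W=W[d.ravel()>0]
S=W[(W[:,2]>.085)&(W[:,2]<.112)&(np.hypot(W[:,0]-.507,W[:,1]+.2045)<.025)]
r=cv2.minAreaRect(S[:,:2].astype(np.float32));print(len(S),r,np.percentile(S[:,2],90))
print('tool d',R.from_quat(s['tcp_rot']).inv().apply(np.r_[r[0],.073]-s['eef_pos']))
E
python3 w.py
```

```text
3.825 [-5.71805347e-01  7.47370880e-02  1.95345109e+00 -2.42346417e-04
  1.11309808e+00  2.49792238e+00] [ 0.50674524 -0.20617755  0.16145943]
1334 ((0.5067290663719177, -0.20575383305549622), (0.030730189755558968, 0.02994249202311039), 23.154953002929688) 0.10572517428161131
tool d [-4.55438615e-04 -4.20060274e-06  8.84592741e-02]
```

Call:
carry_out(
  deltas=[0, 0, 0.03, 0, 0, 0, 0, 0, 0.06, 0, 0, 0, 0, 0, 0.08, 0, 0, 0, 0, 0, 0.089, 0, 0, 0, 0, 0, 0.089, 0, 0, 0],
)

```text
time: 4.5
eef_pos: [0.5067, -0.2052, 0.072]
tcp_rot: [0.732, -0.682, -0.0, 0.0]
contact_force: [0.3, -1.1, 0.5]
opening: 1.0
finger_force: 0.0
```

Call:
carry_out(
  deltas=[0, 0, 0, 0, 0, 0, 0, 0, 0, 0, 0, 0, 0, 0, 0, 0, 0, 0, 0, 0, 0, 0, 0, 0, 0, 0, 0, 0, 0, 0],
  grip=0,
  grip_force=90,
)

```text
time: 5.12
eef_pos: [0.5072, -0.2056, 0.0733]
tcp_rot: [0.732, -0.682, 0.0, 0.0]
contact_force: [-1.1, 0.7, 5.0]
opening: 0.325
finger_force: 88.2
```

Run:
```python
from h import *
s=ctrl.get_state();print(s)
```

```text
{'time': 5.125, 'qpos': array([-5.70336810e-01,  1.95374729e-01,  2.00176114e+00, -2.59508546e-04,
        9.43705136e-01,  2.50064394e+00]), 'dq': array([ 1.85201007e-03,  1.89244762e-05,  3.59834823e-04, -2.70795209e-03,
        1.49063271e-03, -1.80332022e-03]), 'joint_efforts': array([ 6.44305791e-02, -2.95107329e+01, -2.29435194e+01,  1.10297631e-01,
       -4.78722956e-01,  1.10384710e-03]), 'eef_pos': array([ 0.50724421, -0.2055572 ,  0.07329251]), 'tcp_rot': array([ 7.31677830e-01, -6.81650498e-01,  3.88560918e-04,  3.62085710e-05]), 'contact_force': array([-1.10297323,  0.74879766,  4.96804783]), 'wrist_torque': array([0.19242341, 0.41047905, 0.01789747]), 'finger_force': 88.24463367462158, 'opening': 0.3251925760811031}
```

Call:
carry_out(
  deltas=[0, 0, 0, 0, 0, -0.18, 0, 0, 0, 0, 0, -0.36, 0, 0, -0.0002, 0, 0, -0.54, 0, 0, -0.0004, 0, 0, -0.72, 0, 0, -0.0006, 0, 0, -0.9],
)

```text
time: 5.75
eef_pos: [0.5076, -0.2054, 0.0733]
tcp_rot: [0.956, -0.294, 0.001, -0.0]
contact_force: [-1.0, 0.6, 2.5]
opening: 0.327
finger_force: 88.4
```

Call:
carry_out(
  deltas=[0, 0, -0.0002, 0, 0, -0.18, 0, 0, -0.0004, 0, 0, -0.36, 0, 0, -0.0006, 0, 0, -0.54, 0, 0, -0.0008, 0, 0, -0.72, 0, 0, -0.001, 0, 0, -0.9],
)

```text
time: 6.38
eef_pos: [0.507, -0.2052, 0.0734]
tcp_rot: [0.988, 0.151, 0.0, -0.0]
contact_force: [0.3, -0.7, -0.6]
opening: 0.325
finger_force: 88.7
```

Call:
carry_out(
  deltas=[0, 0, -0.0002, 0, 0, -0.18, 0, 0, -0.0004, 0, 0, -0.36, 0, 0, -0.0006, 0, 0, -0.54, 0, 0, -0.0008, 0, 0, -0.72, 0, 0, -0.001, 0, 0, -0.9],
)

```text
time: 7.0
eef_pos: [0.5064, -0.2048, 0.0736]
tcp_rot: [0.824, 0.566, 0.0, -0.001]
contact_force: [0.8, 1.0, -2.3]
opening: 0.325
finger_force: 88.9
```

Call:
carry_out(
  deltas=[0, 0, -0.0002, 0, 0, -0.18, 0, 0, -0.0004, 0, 0, -0.36, 0, 0, -0.0006, 0, 0, -0.54, 0, 0, -0.0008, 0, 0, -0.72, 0, 0, -0.001, 0, 0, -0.9],
)

```text
time: 7.62
eef_pos: [0.5061, -0.2045, 0.0741]
tcp_rot: [0.496, 0.868, 0.0, -0.001]
contact_force: [1.0, -0.6, -5.1]
opening: 0.324
finger_force: 89.0
```

Call:
carry_out(
  deltas=[0, 0, -0.0001, 0, 0, -0.18, 0, 0, -0.0002, 0, 0, -0.36, 0, 0, -0.0003, 0, 0, -0.54, 0, 0, -0.0004, 0, 0, -0.72, 0, 0, -0.0005, 0, 0, -0.9],
)

```text
time: 8.25
eef_pos: [0.5061, -0.2047, 0.0747]
tcp_rot: [0.069, 0.998, 0.001, -0.001]
contact_force: [1.2, -1.0, -5.1]
opening: 0.327
finger_force: 89.0
```

Call:
carry_out(
  deltas=[0, 0, -0.00015, 0, 0, -0.18, 0, 0, -0.0003, 0, 0, -0.36, 0, 0, -0.0004, 0, 0, -0.5, 0, 0, -0.0003, 0, 0, -0.4, 0, 0, -0.0003, 0, 0, -0.22],
)

```text
time: 8.88
eef_pos: [0.506, -0.2049, 0.0751]
tcp_rot: [-0.037, 0.999, 0.0, -0.001]
contact_force: [1.0, -0.3, -4.2]
opening: 0.328
finger_force: 89.1
```

Call:
carry_out(
  deltas=[0, 0, -0.0001, 0, 0, 0.18, 0, 0, -0.0002, 0, 0, 0.36, 0, 0, -0.0003, 0, 0, 0.54, 0, 0, -0.0004, 0, 0, 0.72, 0, 0, -0.0005, 0, 0, 0.9],
)

```text
time: 9.5
eef_pos: [0.506, -0.2048, 0.0756]
tcp_rot: [0.402, 0.916, -0.0, -0.001]
contact_force: [0.5, 0.5, -4.0]
opening: 0.325
finger_force: 89.0
```

Call:
carry_out(
  deltas=[0, 0, -0.0001, 0, 0, 0.18, 0, 0, -0.0002, 0, 0, 0.36, 0, 0, -0.0003, 0, 0, 0.54, 0, 0, -0.0004, 0, 0, 0.72, 0, 0, -0.0005, 0, 0, 0.9],
)

```text
time: 10.12
eef_pos: [0.506, -0.2048, 0.076]
tcp_rot: [0.76, 0.65, -0.0, -0.001]
contact_force: [0.2, -1.1, -3.8]
opening: 0.328
finger_force: 89.1
```

Call:
carry_out(
  deltas=[0, 0, -0.0002, 0, 0, 0.18, 0, 0, -0.0004, 0, 0, 0.36, 0, 0, -0.0005, 0, 0, 0.54, 0, 0, -0.0007, 0, 0, 0.72, 0, 0, -0.0008, 0, 0, 0.9],
)

```text
time: 10.75
eef_pos: [0.5059, -0.205, 0.0766]
tcp_rot: [0.967, 0.255, -0.001, -0.0]
contact_force: [0.8, -1.4, -6.6]
opening: 0.326
finger_force: 89.0
```

Call:
carry_out(
  deltas=[0, 0, -0.0001, 0, 0, 0.18, 0, 0, -0.0003, 0, 0, 0.36, 0, 0, -0.0004, 0, 0, 0.54, 0, 0, -0.0006, 0, 0, 0.72, 0, 0, -0.0007, 0, 0, 0.9],
)

```text
time: 11.38
eef_pos: [0.5058, -0.2051, 0.0773]
tcp_rot: [0.982, -0.191, -0.001, 0.0]
contact_force: [0.0, -1.3, -5.2]
opening: 0.322
finger_force: 89.1
```

Call:
carry_out(
  deltas=[0, 0, -0.0001, 0, 0, 0.18, 0, 0, -0.0003, 0, 0, 0.36, 0, 0, -0.0004, 0, 0, 0.54, 0, 0, -0.0006, 0, 0, 0.72, 0, 0, -0.0007, 0, 0, 0.9],
)

```text
time: 12.0
eef_pos: [0.5058, -0.205, 0.078]
tcp_rot: [0.801, -0.599, -0.001, 0.001]
contact_force: [0.2, -1.2, -4.5]
opening: 0.329
finger_force: 89.2
```

Run:
```python
from h import *
s=ctrl.get_state();print(s['qpos'],s['eef_pos'],s['contact_force'])
im,d=ctrl.read_camera('scene');cv2.imwrite('pics/s2.png',cv2.resize(im[130:260,120:280,::-1],(640,520),interpolation=cv2.INTER_CUBIC))
d0=np.load('scene.npy');m=d>0
for uv in[(200,207),(175,212),(203,185),(205,215)]:
    a,b=world('scene',uv,d0),world('scene',uv,d);print(uv,a,b)
```

```text
[-5.70599563e-01  1.86425832e-01  2.00206447e+00 -1.29968197e-03
  9.55030507e-01  2.28577392e+00] [ 0.50578667 -0.20504172  0.07796401] [ 0.23816289 -1.23925712 -4.5223726 ]
(200, 207) [ 0.54312709 -0.18330451  0.06330823] [ 0.54307775 -0.18330084  0.06326111]
(175, 212) [ 0.54251483 -0.23339005  0.06341773] [ 0.54204058 -0.23339964  0.06296534]
(203, 185) [ 0.47806069 -0.16496981  0.06339855] [ 0.4778658  -0.16495089  0.0632328 ]
(205, 215) [ 0.55996044 -0.17718784  0.05491438] [ 0.55899243 -0.17710194  0.0539435 ]
```

View pics/s2.png

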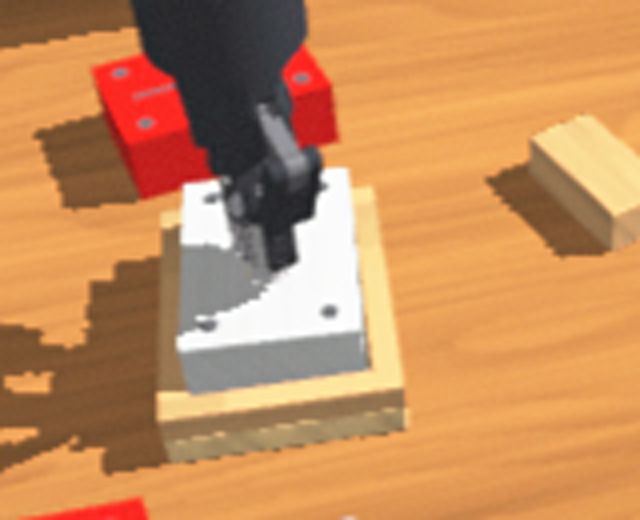

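The block lies flat in its bed with its top still at 0.063 (crop about (270,290)), and the gripper has risen about 5 mm. I'll keep going with a reverse sweep.

Call:
carry_out(
  deltas=[0, 0, -0.0001, 0, 0, 0.18, 0, 0, -0.0001, 0, 0, 0.18, 0, 0, -0.0001, 0, 0, 0, 0, 0, -0.0003, 0, 0, -0.18, 0, 0, -0.0004, 0, 0, -0.36],
)

```text
time: 12.68
eef_pos: [0.506, -0.2044, 0.0788]
tcp_rot: [0.898, -0.44, -0.001, -0.001]
contact_force: [1.6, -0.8, -7.1]
opening: 0.327
finger_force: 89.2
```

Call:
carry_out(
  deltas=[0, 0, -0.0001, 0, 0, -0.18, 0, 0, -0.0003, 0, 0, -0.36, 0, 0, -0.0004, 0, 0, -0.54, 0, 0, -0.0006, 0, 0, -0.72, 0, 0, -0.0007, 0, 0, -0.9],
)

```text
time: 13.3
eef_pos: [0.5062, -0.2045, 0.08]
tcp_rot: [1.0, -0.005, -0.001, -0.001]
contact_force: [0.0, -0.1, -3.8]
opening: 0.326
finger_force: 89.2
```

Call:
carry_out(
  deltas=[0, 0, -0.0001, 0, 0, -0.18, 0, 0, -0.0003, 0, 0, -0.36, 0, 0, -0.0004, 0, 0, -0.54, 0, 0, -0.0006, 0, 0, -0.72, 0, 0, -0.0007, 0, 0, -0.9],
)

```text
time: 13.92
eef_pos: [0.5064, -0.2045, 0.081]
tcp_rot: [0.903, 0.43, -0.0, -0.001]
contact_force: [0.7, -0.1, -4.9]
opening: 0.323
finger_force: 89.3
```

Call:
carry_out(
  deltas=[0, 0, -0.0001, 0, 0, -0.18, 0, 0, -0.0003, 0, 0, -0.36, 0, 0, -0.0004, 0, 0, -0.54, 0, 0, -0.0006, 0, 0, -0.72, 0, 0, -0.0007, 0, 0, -0.9],
)

```text
time: 14.55
eef_pos: [0.5063, -0.2044, 0.0818]
tcp_rot: [0.626, 0.78, 0.0, -0.001]
contact_force: [1.0, 1.0, -4.0]
opening: 0.328
finger_force: 89.4
```

Call:
carry_out(
  deltas=[0, 0, -0.0001, 0, 0, -0.18, 0, 0, -0.0003, 0, 0, -0.36, 0, 0, -0.0004, 0, 0, -0.54, 0, 0, -0.0006, 0, 0, -0.72, 0, 0, -0.0007, 0, 0, -0.9],
)

```text
time: 15.18
eef_pos: [0.5064, -0.2045, 0.0824]
tcp_rot: [0.224, 0.975, 0.001, -0.001]
contact_force: [-0.3, 1.0, -3.8]
opening: 0.329
finger_force: 89.5
```

Call:
carry_out(
  deltas=[0, 0, -0.0001, 0, 0, -0.18, 0, 0, -0.0003, 0, 0, -0.36, 0, 0, -0.0004, 0, 0, -0.54, 0, 0, -0.0006, 0, 0, -0.72, 0, 0, -0.0007, 0, 0, -0.85],
)

```text
time: 15.8
eef_pos: [0.507, -0.2052, 0.0844]
tcp_rot: [-0.197, 0.98, 0.0, 0.0]
contact_force: [-1.1, 0.1, -0.1]
opening: 0.328
finger_force: 90.8
```

Call:
carry_out(
  deltas=[0, 0, 0, 0, 0, 0.18, 0, 0, -0.0001, 0, 0, 0.36, 0, 0, -0.0003, 0, 0, 0.54, 0, 0, -0.0004, 0, 0, 0.72, 0, 0, -0.0006, 0, 0, 0.9],
)

```text
time: 16.42
eef_pos: [0.507, -0.205, 0.0846]
tcp_rot: [0.254, 0.967, 0.0, 0.0]
contact_force: [0.0, 0.1, -2.1]
opening: 0.325
finger_force: 90.7
```

Call:
carry_out(
  deltas=[0, 0, -0.0001, 0, 0, 0.18, 0, 0, -0.0003, 0, 0, 0.36, 0, 0, -0.0004, 0, 0, 0.54, 0, 0, -0.0006, 0, 0, 0.72, 0, 0, -0.0007, 0, 0, 0.9],
)

```text
time: 17.05
eef_pos: [0.507, -0.2051, 0.0853]
tcp_rot: [0.649, 0.761, 0.0, -0.0]
contact_force: [-0.5, -0.0, -1.9]
opening: 0.323
finger_force: 90.7
```

Call:
carry_out(
  deltas=[0, 0, -0.0001, 0, 0, 0.18, 0, 0, -0.0003, 0, 0, 0.36, 0, 0, -0.0004, 0, 0, 0.54, 0, 0, -0.0006, 0, 0, 0.72, 0, 0, -0.0007, 0, 0, 0.9],
)

```text
time: 17.68
eef_pos: [0.507, -0.2051, 0.086]
tcp_rot: [0.915, 0.403, 0.0, -0.0]
contact_force: [0.0, 0.5, -2.0]
opening: 0.326
finger_force: 90.7
```

Call:
carry_out(
  deltas=[0, 0, -0.0001, 0, 0, 0.18, 0, 0, -0.0003, 0, 0, 0.36, 0, 0, -0.0004, 0, 0, 0.54, 0, 0, -0.0006, 0, 0, 0.72, 0, 0, -0.0007, 0, 0, 0.9],
)

```text
time: 18.3
eef_pos: [0.507, -0.2051, 0.0867]
tcp_rot: [0.999, -0.036, 0.0, -0.0]
contact_force: [-0.5, -0.2, -1.3]
opening: 0.328
finger_force: 90.7
```

Pull force is now about the pin's own weight, so it is free. Lifting straight up.

Call:
carry_out(
  deltas=[0, 0, -0.001, 0, 0, 0, 0, 0, -0.002, 0, 0, 0, 0, 0, -0.003, 0, 0, 0, 0, 0, -0.004, 0, 0, 0, 0, 0, -0.005, 0, 0, 0],
)

```text
time: 18.92
eef_pos: [0.5069, -0.2053, 0.0916]
tcp_rot: [0.999, -0.035, 0.0, 0.0]
contact_force: [-0.1, 0.2, -2.8]
opening: 0.324
finger_force: 90.7
```

Call:
carry_out(
  deltas=[0, 0, -0.003, 0, 0, 0, 0, 0, -0.006, 0, 0, 0, 0, 0, -0.009, 0, 0, 0, 0, 0, -0.012, 0, 0, 0, 0, 0, -0.015, 0, 0, 0],
)

```text
time: 19.55
eef_pos: [0.5069, -0.2053, 0.1068]
tcp_rot: [0.999, -0.035, 0.0, 0.0]
contact_force: [-0.6, 0.1, -0.6]
opening: 0.325
finger_force: 90.7
```

Call:
carry_out(
  deltas=[0, 0, -0.005, 0, 0, 0, 0, 0, -0.015, 0, 0, 0, 0, 0, -0.035, 0, 0, 0, 0, 0, -0.06, 0, 0, 0, 0, 0, -0.085, 0, 0, 0],
)

```text
time: 20.18
eef_pos: [0.5069, -0.2053, 0.1929]
tcp_rot: [0.999, -0.035, 0.0, 0.0]
contact_force: [-0.4, 0.2, -2.1]
opening: 0.323
finger_force: 90.6
```

Run:
```python
from h import *
s=ctrl.get_state();print(s['qpos'],s['eef_pos'],s['tcp_rot'],s['contact_force'])
im,d=ctrl.read_camera('scene');cv2.imwrite('pics/s3.png',cv2.resize(im[60:260,110:330,::-1],(660,600),interpolation=cv2.INTER_CUBIC))
d0=np.load('scene.npy')
for uv in[(200,207),(175,212),(203,185),(205,215)]:
    a,b=world('scene',uv,d0),world('scene',uv,d);print(uv,a,b)
print(R.from_quat(s['tcp_rot']).inv().apply(np.r_[.479,.206,s['eef_pos'][2]]-s['eef_pos']))
```

```text
[-5.70296192e-01  3.96776266e-02  1.92884765e+00  5.88685656e-06
  1.17261088e+00  1.07062473e+00] [ 0.50692731 -0.20526415  0.19291545] [ 9.99385315e-01 -3.50562549e-02  1.97711882e-04  1.14082510e-04] [-0.35445961  0.24053705 -2.12913745]
(200, 207) [ 0.54312709 -0.18330451  0.06330823] [ 0.54223593 -0.18323824  0.06245698]
(175, 212) [ 0.54251483 -0.23339005  0.06341773] [ 0.54173304 -0.23340586  0.06267197]
(203, 185) [ 0.47806069 -0.16496981  0.06339855] [ 0.47702727 -0.16486949  0.06251961]
(205, 215) [ 0.55996044 -0.17718784  0.05491438] [ 0.55863661 -0.17707036  0.05358662]
[-5.66756857e-02 -4.08296445e-01 -1.10292342e-04]
```

View pics/s3.png

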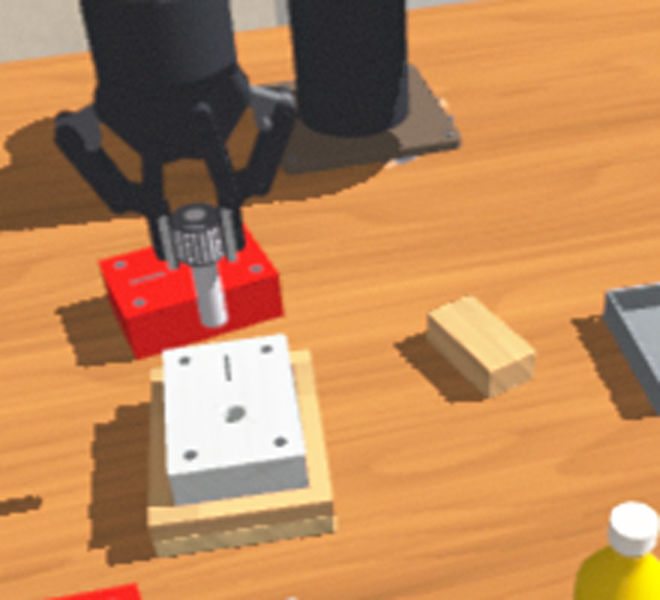

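The pin is out of its hole and held between the fingers (crop about (205,265)), and the block is seated flat with the empty hole at (235,413). Moving to the tray at this height.

Call:
carry_out(
  deltas=[-0.007, -0.05, 0, 0, 0, 0, -0.014, -0.1, 0, 0, 0, 0, -0.021, -0.15, 0, 0, 0, 0, -0.028, -0.204, 0, 0, 0, 0, -0.028, -0.204, 0, 0, 0, 0],
)

```text
time: 20.85
eef_pos: [0.4926, 0.0033, 0.1914]
tcp_rot: [0.999, -0.032, -0.0, -0.0]
contact_force: [0.5, -1.8, -1.3]
opening: 0.325
finger_force: 90.7
```

Call:
carry_out(
  deltas=[-0.007, -0.05, 0, 0, 0, 0, -0.014, -0.1, 0, 0, 0, 0, -0.021, -0.15, 0, 0, 0, 0, -0.0287, -0.204, 0, 0, 0, 0, -0.0287, -0.204, 0, 0, 0, 0],
)

```text
time: 21.48
eef_pos: [0.4788, 0.2079, 0.1916]
tcp_rot: [0.999, -0.033, 0.0, -0.0]
contact_force: [0.0, -0.7, -1.6]
opening: 0.33
finger_force: 90.7
```

Call:
carry_out(
  deltas=[0, 0, 0, 0, 0, -0.18, 0, 0, 0, 0, 0, -0.36, 0, 0, 0, 0, 0, -0.54, 0, 0, 0, 0, 0, -0.72, 0, 0, 0, 0, 0, -0.9],
)

```text
time: 22.1
eef_pos: [0.4796, 0.204, 0.1914]
tcp_rot: [0.914, 0.405, -0.0, 0.0]
contact_force: [0.3, -0.8, -3.3]
opening: 0.324
finger_force: 90.7
```

Call:
carry_out(
  deltas=[0, 0, 0, 0, 0, -0.18, 0, 0, 0, 0, 0, -0.36, 0, 0, 0, 0, 0, -0.54, 0, 0, 0, 0, 0, -0.67, 0, 0, 0, 0, 0, -0.67],
)

```text
time: 22.72
eef_pos: [0.4795, 0.2043, 0.1914]
tcp_rot: [0.733, 0.68, -0.0, 0.0]
contact_force: [0.5, 0.6, -1.6]
opening: 0.326
finger_force: 90.7
```

Call:
carry_out(
  deltas=[0, 0, 0, 0, 0.17, 0, 0, 0, 0, 0, 0.34, 0, 0, 0, 0, 0, 0.52, 0, 0, 0, 0, 0, 0.52, 0, 0, 0, 0, 0, 0.52, 0],
)

```text
time: 23.35
eef_pos: [0.4794, 0.2052, 0.1918]
tcp_rot: [0.708, 0.658, 0.188, -0.174]
contact_force: [1.4, -0.9, -2.4]
opening: 0.325
finger_force: 90.7
```

Run:
```python
from h import *
s=ctrl.get_state();print(s['qpos'],s['eef_pos'],R.from_quat(s['tcp_rot']).as_matrix().round(3),s['contact_force'])
print(R.from_quat(s['tcp_rot']).inv().apply(np.array([.479,.206,.051])-s['eef_pos']))
```

```text
[-0.04018294 -0.08284734  2.11521004  0.57066609  1.15785158 -0.21479406] [0.4793839  0.20515783 0.19176417] [[ 0.063  0.997  0.036]
 [ 0.867 -0.073  0.494]
 [ 0.495 -0.    -0.869]] [ 1.44278441 -0.85504671 -2.40845261]
[-0.06897907 -0.00044086  0.12270738]
```

Call:
carry_out(
  deltas=[-0.018, 0, 0.032, 0, 0, 0, -0.036, 0, 0.064, 0, 0, 0, -0.054, 0, 0.096, 0, 0, 0, -0.066, 0, 0.1175, 0, 0, 0, -0.066, 0, 0.1175, 0, 0, 0],
)

```text
time: 23.98
eef_pos: [0.4777, 0.2077, 0.0553]
tcp_rot: [0.707, 0.659, 0.186, -0.176]
contact_force: [0.2, -0.6, -1.1]
opening: 0.326
finger_force: 90.7
```

Call:
carry_out(
  deltas=[-0.001, 0, 0.0017, 0, 0, 0, -0.002, 0, 0.0034, 0, 0, 0, -0.003, 0, 0.0052, 0, 0, 0, -0.003, 0, 0.0052, 0, 0, 0],
)

```text
time: 24.48
eef_pos: [0.4792, 0.2067, 0.0511]
tcp_rot: [0.707, 0.659, 0.188, -0.175]
contact_force: [0.6, -1.4, -1.6]
opening: 0.328
finger_force: 90.7
```

Run:
```python
from h import *
s=ctrl.get_state();print(s['eef_pos'],s['contact_force'])
im,d=ctrl.read_camera('scene');cv2.imwrite('pics/s4.png',cv2.resize(im[60:220,270:430,::-1],(560,560),interpolation=cv2.INTER_CUBIC))
```

```text
[0.47918344 0.20674422 0.05106173] [ 0.58329416 -1.39836145 -1.64095825]
```

View pics/s4.png

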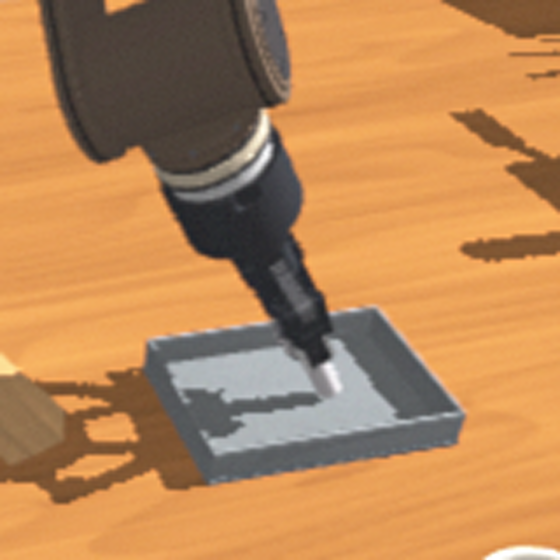

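The leaned pin's tip (crop about (330,385)) is close over the tray floor, well inside the walls. Releasing it and then retreating along the tool.

Call:
carry_out(
  deltas=[0, 0, 0, 0, 0, 0, 0, 0, 0, 0, 0, 0, 0, 0, 0, 0, 0, 0, 0, 0, 0, 0, 0, 0, 0, 0, 0, 0, 0, 0],
  grip=70,
)

```text
time: 25.15
eef_pos: [0.4791, 0.2068, 0.0508]
tcp_rot: [0.707, 0.659, 0.188, -0.175]
contact_force: [0.9, -0.3, 0.7]
opening: 0.697
finger_force: 0.0
```

Call:
carry_out(
  deltas=[0, 0, -0.02, 0, 0, 0, 0, 0, -0.05, 0, 0, 0, 0, 0, -0.09, 0, 0, 0, 0, 0, -0.13, 0, 0, 0, 0, 0, -0.13, 0, 0, 0],
)

```text
time: 25.78
eef_pos: [0.4767, 0.1412, 0.1668]
tcp_rot: [0.707, 0.659, 0.19, -0.172]
contact_force: [-0.4, 0.2, -0.2]
opening: 0.7
finger_force: 0.0
```

Call:
carry_out(
  deltas=[0, 0, 0, 0, 0, 0, 0, 0, 0, 0, 0, 0, 0, 0, 0, 0, 0, 0, 0, 0, 0, 0, 0, 0],
)

```text
time: 26.28
eef_pos: [0.4741, 0.1427, 0.1629]
tcp_rot: [0.707, 0.659, 0.188, -0.176]
contact_force: [0.1, -0.5, 0.7]
opening: 0.7
finger_force: 0.0
```

Run:
```python
from h import *
s=ctrl.get_state();print(s['eef_pos'],s['contact_force'])
im,d=ctrl.read_camera('scene');cv2.imwrite('pics/s5.png',cv2.resize(im[60:260,110:430,::-1],(800,500),interpolation=cv2.INTER_CUBIC))
for q in['pin','tray','block']:
  for r in ctrl.find_in('scene',q)[:3]:print(q,r,world('scene',r['uv'],d))
```

```text
[0.47407951 0.14265525 0.16289794] [ 0.11012413 -0.54758388  0.68303207]
pin {'uv': [341.1, 169.6], 'score': 0.79} [0.48476118 0.16392698 0.03245093]
tray {'uv': [359.7, 175.0], 'score': 0.96} [0.48782326 0.21718623 0.00519062]
block {'uv': [132.1, 302.5], 'score': 0.98} [ 0.71099296 -0.32788266  0.04439314]
block {'uv': [187.7, 200.5], 'score': 0.96} [ 0.5009625  -0.20353938  0.04899807]
block {'uv': [175.9, 156.0], 'score': 0.64} [ 0.32757549 -0.20643589  0.04437099]
```

View pics/s5.png

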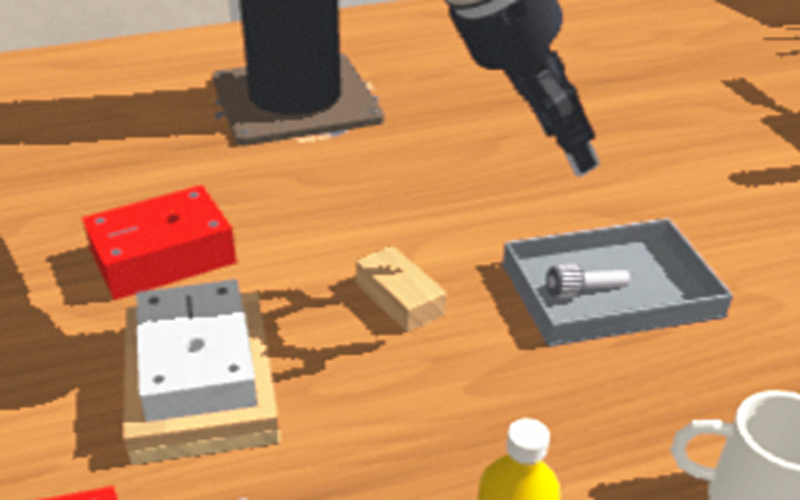

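The pin lies on its side in the tray (crop (585,280)), the block is seated in its bed (195,350), and the gripper is clear. Handing in.

```bash
python3 -c "from plant import ctrl;print(ctrl.sign_off())"
```

```text
the job is handed in; nothing more can be done
None
```

The pin was twisted out of its hole and now lies on its side in the grey tray. The block is still seated in its bed, the gripper is clear, and the job was handed in at about 26 s.

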